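# Put the wash things away on the drip tray under the stairs

### The arm

A 6-joint arm with a two-finger parallel gripper is mounted at the origin on the work surface. World frame = base frame: x ahead of the robot, y to its left, z up, the work surface at z = 0. Lengths are in m, angles in rad, forces in N, time in s.
With the tool pointing down it reaches from about 0.275 to 0.75 m from the base axis. Payload 10.2 kg.
Tool frame: the origin (TCP) lies at the very end of the fingers, on their centre line; the grasp point (between the pads) lies 19 mm behind it (env.grip_depth is the distance from the TCP to the grasp point, in m); z points along the fingers, y is the line along which they close (so a half turn about z gives the same grasp; the last joint's range is limited). The gripper opens to 85 mm and grips with 20 to 120 N. Pads are 22 mm wide; open, the fingers measure 114 mm over their backs; the gripper's body (76 mm by 85 mm) begins 54 mm behind the grasp point. The pads swing forward as they close: fully open they stand 13 mm farther back than shut.
Start: joints at [1.07, 0.313, 1.498, -0, 1.331, -0.223], TCP at [0.144, 0.505, 0.231] pointing down, gripper open.
Joint ranges: [-2.94, 2.94], [-0.97, 2.17], [0.19, 2.56], [-1.23, 4.37], [0.02, 3.11], [-2.88, 2.88]. Speed limits (rad/s): [2.39, 2.39, 3.01, 3.14, 3.14, 3.14].

### API

Orientations are given as a unit quaternion [x, y, z, w].
In Python, from workcell import env gives the robot as it stands.
- The arm moves only by the shell command python3 -m crank 'ROWS' [FORCE]. ROWS is text: rows parted by semicolons, each of 5 numbers parted by spaces: the shift along the tool's x, y, z in cm, then the turn about the tool's z in rad, then the opening in per cent of the stroke, from 0 (shut) to 100 (fully open). In form: x y z spin claw; .... A call has 1 to 10 rows; each row shifts and turns the commanded pose from where the row before left it, along the tool's axes as they then stand; what a row does not reach is not made up. A row lasts 1/10 s, in which the tool goes at most 50 mm and 8.59 degrees, less where a joint would pass 70% of its speed; a pose out of reach is approached as far as the arm can. A call with a gripper value outside its range is refused whole. The fingers move at their own pace and stop on an object; FORCE is the grip in N (left out, the last holds). Time passes only in rows, so rows that do not move let the fingers close. It gives the time, the measured TCP pose, the force, the opening and the grip force at its end, in the units of the state.
- env.sense(): the state, without advancing time (a new reading comes with each control period).
- env.get_image(name): name is "scene" or "side" or "wrist"; returns a dict with "frame" (400x640x3 uint8, blue, green, red), "fx", "fy", "cx", "cy" (pixels), "k1" (the pictures are not rectified: a ray, as slopes to the right and down, at radius r is drawn at 1 + k1 r^2 times it, then the intrinsics apply), "R" (3x3) and "t" (3): a world point X has camera coordinates R X + t. Camera axes: x right, y down, z forward; pixel columns grow to the right and rows downward; lengths in m; the calibration is good to about 2 mm. A picture is of the moment at which its call begins. There is no depth.
- env.finish_job(): hands the job in; it is judged then, once.
Trained networks look in the newest picture that a camera, given by its name, has taken for a name from the list of things; names that differ only in an ending like _2 or _b are one class to them, and where a whole thing is asked for, a point or a joint stands for the part that bears it (a point fixed in the world has none). Each returns a list of dicts, best first, with "p" (0 to 1); they miss things now and then, are a little off and sometimes report something else, mostly with a low value. They report only what shows in the picture. A call takes as long as a camera call. They do not tell look-alikes from the thing itself.
- env.look_for(camera, target): "box" ([left, top, right, bottom] in pixels, round what is visible of it).
- env.silhouettes(camera, target): "mask" (400x640 bool, what is visible of it) and "box" ([left, top, right, bottom] in pixels, round what is visible of it).
- env.place_of(camera, target): "centre" ([column, row] in pixels: a listed point, or the origin of a listed thing).
The state is a dict: "clock": time; "joint_positions": joint angles; "joint_velocities": joint speeds; "joint_efforts": joint torques, N m; "tool_pos": TCP position; "orientation": TCP orientation; "force": force on the tool from outside, world axes, zero at the start; "ft_torque": the same for the moment, N m; "opening": finger opening in m; "gripper_force": force on a finger pad.
Only numpy, scipy, OpenCV 4.12 (cv2) and the standard library are available. Lean on these libraries where they do the work, as an engineer would, in place of code of your own. Each camera call takes 0.05 s, during which the arm holds its last target. There are 200 camera calls.

### The job

Put the wash things away on the three-bay drip tray: stand the twist-cap tub in the middle of the end bay nearest the wicker-look basket, set the soap rack in the middle of the end bay farthest from the basket, square with the tray and with its long sides running across the tray's length, and lay the spring clip, the same way up as it lies now, in the middle of the bay between them. The bar of soap goes centrally and lengthwise on top of the rack, and the drain stopper, knob up, centrally on top of the tub's cap. Leave the nail brush where it is, and let go of everything.

Things in the scene. Friction and masses are not known exactly. Their poses are not given: they have to be found in the camera images.
- tray: Grey plastic drip tray with a low rim and drain slots, fixed to the shelf, 396 mm long (its y) by 176 mm (its x). Origin: centre of the underside; z up. Its floor is 3 mm above the shelf, the rim 7 mm above the shelf and 6 mm thick. Two ribs (1.6 mm above the floor) at y = -62.5 and +62.5 mm divide it into three bays, whose middles are at y = -125, 0 and +125 mm, x = 0.
- basket: Brown wicker-look plastic basket with a hinged lid and a white latch, latched shut, 230 mm long (x), 165 mm wide (y) and 129 mm high, fixed; it stands beyond the left or the right end of the tray and tells which end of the tray is which. Origin: centre of the underside; the latch is on its short -x end.
- rack_center (a point): Stainless steel soap rack, loose, 62 mm wide (x), 116 mm long (y), 24 mm high: two long upright side plates (the flat faces to grip, 62 mm apart, from 6 to 24 mm above the ground with short feet below) with cross rods flush with their top edges, 24 mm up. Point: its centre, 12 mm above its underside; z up. Mass about 0.15 kg.
- soap_center (a point): Bar of cream-coloured soap, loose, a rounded block 46 mm wide (x), 78 mm long (y), 26 mm high. Point: its centre, 13 mm above its underside; z up. Mass about 0.1 kg.
- tub_center (a point): Turquoise round tub with a twist cap of the same diameter, closed, loose, upright, diameter 62 mm, height 54 mm, flat top. Point: its centre, 27 mm above its underside; z up. Mass about 0.16 kg.
- stopper_center (a point): White silicone drain stopper, loose, upright: a round plug 22 mm high, diameter 41 mm at the bottom growing to 45 mm at the top, with a knob of diameter 18 mm on it, 34 mm high in all. Grip it round the plug. Point: on its axis 17 mm above its underside; z up. Mass about 0.04 kg.
- clip_center (a point): Chrome spring clip, loose and rigid here, lying flat: 64 mm long (x, jaws closed at -x, levers spread at +x), 28 mm wide (y), 26 mm high; grip it across its width at the middle. Point: its centre, 13 mm above its underside; z up. Mass about 0.05 kg.
- brush_center (a point): Wooden nail brush, bristles down, a bystander to leave alone, 40 mm wide (x), 88 mm long (y), 32 mm high, loose. Point: its centre, 16 mm above its underside.
- basin: Round aluminium wash basin, a bystander, fixed, rim diameter 210 mm, 70 mm high; it stands on the opposite side from the basket. Origin: centre of the underside.
Not all that is in view belongs to the job. What is shaped like the part that bears clip_center but pink is not meant. What is shaped like the part that bears soap_center but pink is not meant.

How it is judged:
At the end, for the whole second after the job is handed in: Tub (bay nearest the basket), rack (far end bay, long sides across the tray, 0.2 rad) and clip (middle bay) level on the tray floor within 15 mm of bay middle in x and y; soap on rack within 12 mm, lengthwise (0.2 rad); stopper upright on tub cap within 10 mm; all released and at rest (((y of basket in the frame of tray above 0 m and y of tub_center in the frame of tray between 0.11 and 0.14 m and y of rack_center in the frame of tray between -0.14 and -0.11 m) or (y of basket in the frame of tray below 0 m and y of tub_center in the frame of tray between -0.14 and -0.11 m and y of rack_center in the frame of tray between 0.11 and 0.14 m)) and x of tub_center in the frame of tray between -0.015 and 0.015 m and z of tub_center in the frame of tray between 0.026 and 0.034 m and angle between each of tub_center, rack_center, clip_center, stopper_center's own z axis and vertical below 0.12 rad and x of rack_center in the frame of tray between -0.015 and 0.015 m and z of rack_center in the frame of tray between 0.011 and 0.019 m and x of clip_center in the frame of tray between -0.015 and 0.015 m and z of clip_center in the frame of tray between 0.012 and 0.02 m and y of clip_center in the frame of tray between -0.015 and 0.015 m and angle between the y axis of rack_center and the x axis of tray, either way round below 0.2 rad and horizontal distance between soap_center and rack_center below 0.012 m and z of soap_center in the frame of rack_center between 0.021 and 0.029 m and angle between the y axis of soap_center and the y axis of rack_center, either way round below 0.2 rad and horizontal distance between stopper_center and tub_center below 0.01 m and z of stopper_center in the frame of tub_center between 0.04 and 0.048 m and linear speed of each of tub, rack, clip, soap, stopper below 0.02 m/s); the robot touches nothing.
It fails at once if the nail brush was shifted by more than 25 mm (distance of brush_center from where it was at the start of the episode above 0.025 m).
It also fails if it takes over 122 s, if anything falls off the work surface, if the arm or the gripper's body presses on something with over 40 N, if the wrist force passes 120 N, or if a joint passes its speed limit or range.

## Working session

There is one attempt and no reset: what is moved stays moved. The work goes in short steps, Python scripts to look and compute and a shell command to move; the robot and the scene stay as the last step left them, time stands still between calls to the robot, and variables do not carry over. Pictures are saved under pics/ and viewed, at most 14 in all, crops included, and the job is handed in when it is done.

```bash
mkdir -p pics; ls; cat > h.py <<'E'
import numpy as np, cv2
from workcell import env
def ray(im,px):
    K=np.array([[im['fx'],0,im['cx']],[0,im['fy'],im['cy']],[0,0,1]],float)
    d=cv2.undistortPoints(np.array([[px]],float),K,np.array([im['k1'],0,0,0,0],float))[0,0]
    R=np.array(im['R']);t=np.array(im['t'])
    return -R.T@t, R.T@np.array([d[0],d[1],1])
def on_plane(im,px,z):
    o,d=ray(im,px); return o+d*(z-o[2])/d[2]
def proj(im,X):
    c=np.array(im['R'])@np.array(X)+np.array(im['t']); x,y=c[:2]/c[2]; s=1+im['k1']*(x*x+y*y)
    return im['fx']*x*s+im['cx'],im['fy']*y*s+im['cy']
Z=dict(tray=0,basket=0,rack_center=.012,soap_center=.013,tub_center=.027,stopper_center=.017,clip_center=.013,brush_center=.016,basin=0)
E
python3 - <<'E'
from h import *
for c in ['scene','side']:
    im=env.get_image(c); cv2.imwrite(f'pics/{c}.png',im['frame'])
    print(c,im['k1'],-np.array(im['R']).T@np.array(im['t']))
    for n,z in Z.items():
        for d in env.place_of(c,n):
            if d['p']>.3: print(n,round(d['p'],2),np.round(d['centre']),on_plane(im,d['centre'],z)[:2].round(3))
print(env.sense())
E
```

```text
pics
scene -0.035319337146506806 [1.31061009 0.41742712 0.92285224]
tray 0.62 [290. 223.] [ 0.603 -0.038]
basket 0.68 [191. 158.] [ 0.454 -0.594]
rack_center 0.7 [193. 158.] [ 0.461 -0.572]
rack_center 0.66 [414. 230.] [0.469 0.359]
soap_center 0.83 [192. 217.] [ 0.732 -0.354]
soap_center 0.63 [210. 194.] [ 0.606 -0.37 ]
tub_center 0.6 [233. 165.] [ 0.444 -0.379]
stopper_center 0.71 [401. 197.] [0.339 0.279]
stopper_center 0.43 [494. 249.] [0.446 0.61 ]
clip_center 0.64 [278. 148.] [ 0.252 -0.284]
clip_center 0.44 [262. 160.] [ 0.356 -0.301]
brush_center 0.71 [408. 256.] [0.587 0.369]
basin 0.86 [492. 249.] [0.433 0.608]
basin 0.59 [260. 159.] [ 0.34  -0.323]
basin 0.58 [412. 227.] [0.448 0.35 ]
basin 0.54 [403. 200.] [0.33  0.285]
side -0.024602302676763634 [ 0.43220333 -1.24044398  1.10644049]
tray 0.57 [352. 218.] [ 0.602 -0.032]
basket 0.83 [315. 371.] [ 0.452 -0.599]
rack_center 0.63 [308. 153.] [0.463 0.344]
soap_center 0.95 [405. 293.] [ 0.718 -0.372]
soap_center 0.65 [363. 294.] [ 0.597 -0.372]
tub_center 0.61 [314. 290.] [ 0.459 -0.363]
stopper_center 0.5 [281. 163.] [0.354 
[... 247 characters left out ...]
_positions': array([ 1.06960580e+00,  3.12881336e-01,  1.49773775e+00,  1.68631545e-05,
        1.33100923e+00, -2.23430357e-01]), 'joint_velocities': array([ 0.00050253, -0.0013121 , -0.00052696, -0.00111282, -0.00111352,
       -0.00024273]), 'joint_efforts': array([ 2.54911765e-04, -4.12161005e+01, -2.59908020e+01, -1.48596068e-04,
        2.56902276e-04, -4.53568873e-05]), 'tool_pos': array([0.14397405, 0.50486198, 0.2312895 ]), 'orientation': array([ 1.38436054e-01,  9.90371374e-01, -1.37708635e-05, -1.39786765e-05]), 'force': array([ 0.13703504, -0.08517244,  0.46120666]), 'ft_torque': array([ 0.06257297, -0.03968818, -0.01154001]), 'gripper_force': 0.0, 'opening': 0.08534818496892757}
```

View pics/scene.png

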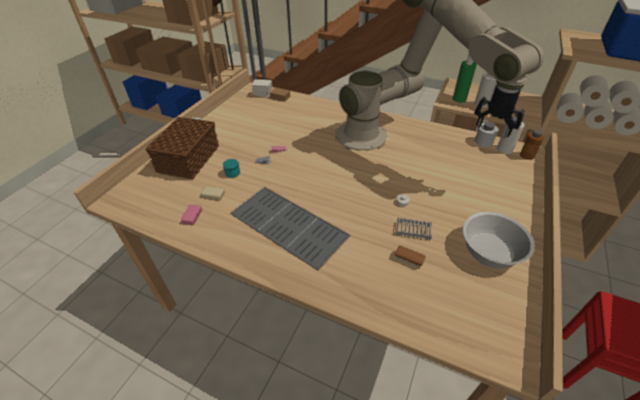

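View pics/side.png

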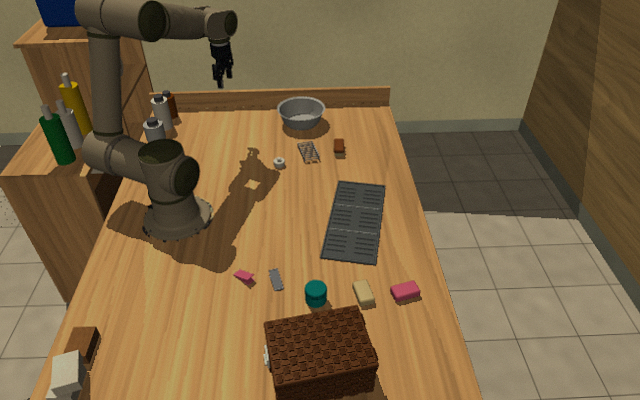

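The scene picture shows the basket at (185,148), tub (231,168), cream soap (212,193) and pink soap (191,214). The chrome clip is at (263,159), pink clip (278,149), tray (290,225), stopper (402,200), rack (413,229) and brush (410,256). The side view agrees. Next I get the yaws from the masks.

```bash
cat >> h.py <<'E'
def rect(im,mask,z):
    ys,xs=np.nonzero(mask)
    P=np.array([on_plane(im,p,z)[:2] for p in zip(xs,ys)])*1000
    (c,s,a)=cv2.minAreaRect(P.astype(np.float32)); b=cv2.boxPoints((c,s,a))
    e=max([b[1]-b[0],b[2]-b[1]],key=np.linalg.norm)
    return np.round(c),np.round(s),round((np.degrees(np.arctan2(e[1],e[0]))+90)%180-90,1)
E
python3 - <<'E'
from h import *
T=dict(tray=.007,rack_center=.024,soap_center=.02,tub_center=.05,clip_center=.013,brush_center=.02,stopper_center=.017)
for c in ['scene','side']:
    im=env.get_image(c)
    for n,z in T.items():
        for d in env.silhouettes(c,n):
            if d['p']>.3: print(c,n,round(d['p'],2),np.round(d['box']),*rect(im,d['mask'],z))
E
```

```text
scene tray 0.94 [234. 187. 347. 265.] [613. -38.] [399. 178.] 76.7
scene rack_center 0.88 [394. 217. 434. 238.] [467. 357.] [ 86. 114.] -78.8
scene rack_center 0.34 [221. 158. 240. 175.] [ 459. -379.] [120.  61.] 38.3
scene soap_center 0.88 [181. 206. 201. 224.] [ 721. -361.] [92. 58.] 14.6
scene soap_center 0.73 [201. 187. 225. 203.] [ 602. -356.] [69. 95.] -83.8
scene tub_center 0.76 [222. 156. 241. 179.] [ 483. -352.] [120.  58.] 46.1
scene clip_center 0.63 [254. 158. 270. 165.] [ 357. -299.] [46. 59.] -65.9
scene brush_center 0.97 [396. 245. 424. 268.] [587. 371.] [86. 58.] 83.7
side tray 0.94 [318. 179. 386. 264.] [608. -41.] [403. 177.] 77.2
side rack_center 0.72 [299. 140. 321. 162.] [458. 349.] [ 65. 118.] -76.6
side rack_center 0.36 [319. 179. 387. 267.] [606. -59.] [395. 176.] 76.6
side soap_center 0.96 [391. 284. 420. 300.] [ 717. -368.] [85. 57.] 13.9
side soap_center 0.56 [353. 282. 377. 306.] [ 597. -369.] [51. 94.] -78.4
side tub_center 0.7 [304. 275. 328. 309.] [ 460. -389.] [99. 62.] 88.6
side clip_center 0.62 [275.  96. 327. 133.] [436. 666.] [283. 215.] 86.9
side clip_center 0.49 [268. 270. 281. 290.] [ 343. -301.] [30. 83.] -78.4
side clip_center 0.48 [232. 269. 256. 285.] [ 251. -286.] [38. 68.] -37.9
side brush_center 0.57 [331. 142. 348. 158.] [586. 374.] [123.  37.] 85.9
side stopper_center 0.6 [274. 158. 285. 167.] [344. 283.] [39. 67.] -89.4
```

```bash
cat >> h.py <<'E'
def go(x,y,z,phi):
    """tool-frame shift (cm) at current heading, spin (rad, nearest half turn), tcp target z"""
    s=env.sense(); p=s['tool_pos']; q=s['orientation']
    R=cv2.Rodrigues(np.zeros(3))[0]
    from scipy.spatial.transform import Rotation as Ro
    R=Ro.from_quat(q).as_matrix(); cur=np.arctan2(R[1,1],R[0,1])
    d=R.T@(np.array([x,y,z])-p)*100
    sp=-(np.radians(phi)-cur); sp=(sp+np.pi/2)%np.pi-np.pi/2
    q6=s['joint_positions'][5]
    c,sn=np.cos(sp),np.sin(sp); d2=[c*d[0]+sn*d[1],-sn*d[0]+c*d[1],d[2]]
    print('t',round(s['clock'],2),'phi',round(np.degrees(cur),1),'tilt',R[:,2].round(3),'shift(now)',d.round(2),'spin',round(sp,3),'or shift after spin',np.round(d2,2),'q1,q6',s['joint_positions'][[0,5]].round(2),'open',round(s['opening'],4))
E
python3 -c "
from h import *
go(.463,.353,.16,12.5)"
```

```text
t 1.8 phi 74.1 tilt [-0. -0. -1.] shift(now) [-34.84  -5.86   7.13] spin 1.075 or shift after spin [-21.73  27.86   7.13] q1,q6 [ 1.07 -0.22] open 0.0852
```

```bash
python3 -m crank '-3.87 -0.65 0.79 0 100;-3.87 -0.65 0.79 0 100;-3.87 -0.65 0.79 0 100;-3.87 -0.65 0.79 0 100;-3.87 -0.65 0.79 0 100;-3.87 -0.65 0.79 0 100;-3.87 -0.65 0.79 0 100;-3.87 -0.65 0.79 0 100;-3.87 -0.65 0.79 0 100'; python3 -m crank '0 0 0 0.1344 100;0 0 0 0.1344 100;0 0 0 0.1344 100;0 0 0 0.1344 100;0 0 0 0.1344 100;0 0 0 0.1344 100;0 0 0 0.1344 100;0 0 0 0.1344 100;0 0 0 0 100'
cat >> h.py <<'E'
def wrist(name,T,save=None):
    im=env.get_image('wrist')
    if save: cv2.imwrite(f'pics/{save}.png',im['frame'])
    for d in env.place_of('wrist',name):
        if d['p']>.3: print('centre',round(d['p'],2),np.round(d['centre']),on_plane(im,d['centre'],Z[name])[:2].round(4))
    for d in env.silhouettes('wrist',name):
        if d['p']>.3: print('mask',round(d['p'],2),np.round(d['box']),*rect(im,d['mask'],T))
    return im
E
python3 -c "
from h import *
wrist('rack_center',.024,'w1'); go(.463,.353,.16,12.5)"
```

```text
clock: 2.7
tool_pos: [0.4643, 0.3522, 0.1599]
orientation: [0.139, 0.99, 0.0, 0.0]
force: [0.7, 0.9, 0.4]
opening: 0.0853
gripper_force: 0.0
clock: 3.6
tool_pos: [0.4629, 0.3531, 0.1601]
orientation: [0.627, 0.779, -0.0, -0.0]
force: [-0.3, -0.6, 0.3]
opening: 0.0856
gripper_force: 0.0
centre 0.57 [317. 176.] [0.4609 0.3582]
mask 0.79 [284. 117. 353. 239.] [461. 358.] [ 62. 114.] -77.1
mask 0.44 [167. 199. 213. 245.] [350. 291.] [50. 45.] 23.8
t 3.75 phi 12.7 tilt [-0. -0. -1.] shift(now) [-0.01  0.01  0.02] spin 0.003 or shift after spin [-0.01  0.01  0.02] q1,q6 [0.45 0.23] open 0.0854
```

View pics/w1.png

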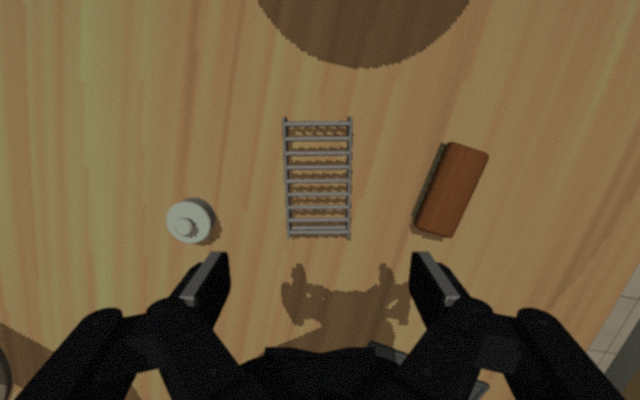

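The wrist view shows the rack centred at (318,178), stopper at (188,222) and brush at (450,190), which is clear of the fingers.

```bash
python3 -c "
from h import *
go(.461,.358,.002,12.9)"
```

```text
t 3.75 phi 12.7 tilt [-0. -0. -1.] shift(now) [ 0.52 -0.08 15.82] spin -0.004 or shift after spin [ 0.52 -0.07 15.82] q1,q6 [0.45 0.23] open 0.0854
```

```bash
python3 -m crank '0.52 -0.07 3 0 100;0 0 4 0 100;0 0 4 0 100;0 0 2.8 0 100;0 0 1.4 0 100;0 0 0.6 0 100;0 0 0 0 100'  40; python3 -m crank '0 0 0 0 50;0 0 0 0 50;0 0 0 0 50;0 0 0 0 50;0 0 0 0 50;0 0 0 0 50' 40;python3 -m crank '0 0 -0.5 0 50;0 0 -2 0 50;0 0 -3 0 50;0 0 -3 0 50;0 0 -2 0 50;0 0 0 0 50'; python3 -c "
from h import *
go(.637,.083,.12,77)"
```

```text
clock: 4.45
tool_pos: [0.4614, 0.3582, 0.0026]
orientation: [0.626, 0.78, 0.0, 0.0]
force: [0.1, -0.2, 0.2]
opening: 0.0856
gripper_force: 0.0
clock: 5.05
tool_pos: [0.4618, 0.3584, 0.0039]
orientation: [0.626, 0.78, 0.001, 0.001]
force: [-0.3, -0.6, 6.1]
opening: 0.061
gripper_force: 43.5
clock: 5.65
tool_pos: [0.4623, 0.3587, 0.1105]
orientation: [0.626, 0.78, 0.003, 0.001]
force: [0.1, -0.7, -1.5]
opening: 0.0611
gripper_force: 44.1
t 5.65 phi 12.5 tilt [ 0.005  0.003 -1.   ] shift(now) [-30.69  11.1   -0.93] spin -1.126 or shift after spin [-23.22 -22.93  -0.93] q1,q6 [0.46 0.24] open 0.0611
```

```bash
python3 -m crank '-3.84 1.39 -0.1 0 50;-3.84 1.39 -0.1 0 50;-3.84 1.39 -0.1 0 50;-3.84 1.39 -0.1 0 50;-3.84 1.39 -0.1 0 50;-3.84 1.39 -0.1 0 50;-3.84 1.39 -0.1 0 50;-3.84 1.39 -0.1 0 50'; python3 -m crank '0 0 0 -0.125 50;0 0 0 -0.125 50;0 0 0 -0.125 50;0 0 0 -0.125 50;0 0 0 -0.125 50;0 0 0 -0.125 50;0 0 0 -0.125 50;0 0 0 -0.125 50;0 0 0 -0.125 50;0 0 0 0 50'
python3 -c "
from h import *
wrist('tray',.007,'w2'); wrist('rack_center',.12);go(.637,.083,.12,77)
for c in ['scene','side']:
    im=env.get_image(c)
    for d in env.silhouettes(c,'tray')[:1]: print(c,rect(im,d['mask'],.007))
"
```

```text
clock: 6.45
tool_pos: [0.6362, 0.0806, 0.1139]
orientation: [0.626, 0.78, -0.001, -0.001]
force: [0.8, 0.2, -0.8]
opening: 0.0611
gripper_force: 44.1
clock: 7.45
tool_pos: [0.6355, 0.0821, 0.1139]
orientation: [0.113, 0.994, -0.0, -0.001]
force: [-0.6, 0.2, 0.2]
opening: 0.0609
gripper_force: 44.1
centre 0.96 [175. 189.] [ 0.6061 -0.0391]
mask 0.95 [  1.  83. 415. 283.] [610. -35.] [386. 176.] 77.6
mask 0.9 [242. 146. 398. 356.] [638.  82.] [ 69. 116.] -13.3
t 7.75 phi 76.9 tilt [-0.  0. -1.] shift(now) [-0.08  0.11 -0.5 ] spin -0.003 or shift after spin [-0.08  0.11 -0.5 ] q1,q6 [-0.05 -1.4 ] open 0.0614
scene (array([613., -40.]), array([400., 176.]), np.float32(77.4))
side (array([608., -39.]), array([407., 177.]), np.float32(77.1))
```

View pics/w2.png

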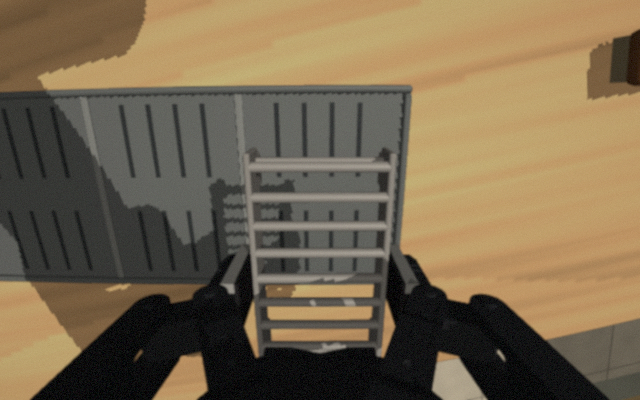

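The wrist view shows the tray with its far right rim corner at (411,87). The ribs top out at (240,95) and (87,97), with the left rib's foot at (121,277), and the rack is firmly held.

```bash
python3 -c "
from h import *
im=env.get_image('wrist')
C={}
for n,p,z in [('corner',(411,87),.007),('ribR',(240,95),.005),('ribL',(87,97),.005),('ribLfoot',(121,277),.005)]:
    C[n]=on_plane(im,p,z)[:2]; print(n,C[n].round(4))
d=C['ribR']-C['ribL'];print(np.linalg.norm(d),np.degrees(np.arctan2(d[1],d[0])))
for cen in [(.609,-.039),(.607,-.038)]:
  a=np.radians(77.2);u=np.array([np.cos(a),np.sin(a)]);v=np.array([np.sin(a),-np.cos(a)])
  for n in C: print(n,np.round([(C[n]-cen)@v,(C[n]-cen)@u],4))
"
```

```text
corner [0.5694 0.1706]
ribR [0.5453 0.0403]
ribL [ 0.5171 -0.0799]
ribLfoot [ 0.6757 -0.1203]
0.12347967779452446 76.78438484519408
corner [-0.085   0.1956]
ribR [-0.0797  0.0632]
ribL [-0.0806 -0.0603]
ribLfoot [ 0.083  -0.0645]
corner [-0.0828  0.1951]
ribR [-0.0775  0.0627]
ribL [-0.0784 -0.0608]
ribLfoot [ 0.0852 -0.0651]
```

```bash
python3 -c "
from h import *
go(.638,.082,.0065,77)"
```

```text
t 8.0 phi 76.9 tilt [ 0. -0. -1.] shift(now) [-0.19  0.03 10.87] spin -0.001 or shift after spin [-0.19  0.03 10.87] q1,q6 [-0.05 -1.4 ] open 0.0611
```

```bash
python3 -m crank '-0.19 0.03 2 0 50;0 0 3.5 0 50;0 0 3 0 50;0 0 1.5 0 50;0 0 0.6 0 50;0 0 0.27 0 50;0 0 0 0 50;0 0 0 0 50'; python3 -m crank '0 0 0 0 100;0 0 0 0 100;0 0 0 0 100;0 0 0 0 100'; python3 -m crank '0 0 -2 0 100;0 0 -4 0 100;0 0 -4 0 100;0 0 -3 0 100;0 0 0 0 100;0 0 0 0 100'
python3 -c "
from h import *
wrist('rack_center',.027,'w3');wrist('tray',.007);go(.458,-.37,.16,77)"
```

```text
clock: 8.8
tool_pos: [0.6387, 0.0819, 0.0078]
orientation: [0.114, 0.994, 0.0, 0.001]
force: [-0.0, 0.4, -0.3]
opening: 0.0611
gripper_force: 44.1
clock: 9.2
tool_pos: [0.6381, 0.082, 0.0067]
orientation: [0.114, 0.994, 0.0, 0.0]
force: [0.4, 0.5, 0.1]
opening: 0.0855
gripper_force: 0.0
clock: 9.8
tool_pos: [0.6379, 0.082, 0.1365]
orientation: [0.114, 0.994, 0.0, 0.0]
force: [-1.6, -0.2, -0.4]
opening: 0.0855
gripper_force: 0.0
centre 0.95 [319. 194.] [0.644  0.0808]
mask 0.75 [282. 126. 361. 259.] [641.  82.] [ 63. 116.] -13.1
centre 0.78 [185. 182.] [ 0.6065 -0.0388]
mask 0.91 [  1.  84. 408. 271.] [609. -39.] [393. 177.] 77.0
t 10.1 phi 76.9 tilt [-0.002  0.    -1.   ] shift(now) [  7.29 -48.09  -2.42] spin -0.001 or shift after spin [  7.34 -48.08  -2.42] q1,q6 [-0.05 -1.4 ] open 0.0852
```

```bash
python3 -m crank '0.61 -4 -0.4 0 100;0.61 -4 -0.4 0 100;0.61 -4 -0.4 0 100;0.61 -4 -0.4 0 100;0.61 -4 -0.4 0 100;0.61 -4 -0.4 0 100'; python3 -m crank '0.61 -4 0 0 100;0.61 -4 0 0 100;0.61 -4 0 0 100;0.61 -4 0 0 100;0.61 -4 0 0 100;0.61 -4 0 0 100;0 0 0 0 100;0 0 0 0 100'
python3 -c "
from h import *
wrist('tub_center',.054,'w4');go(.458,-.37,.16,77)"
```

```text
clock: 10.7
tool_pos: [0.5472, -0.1449, 0.1604]
orientation: [0.114, 0.994, 0.0, -0.0]
force: [0.7, -0.2, -0.2]
opening: 0.0853
gripper_force: 0.0
clock: 11.5
tool_pos: [0.4577, -0.3694, 0.16]
orientation: [0.114, 0.993, 0.0, -0.0]
force: [0.2, -0.1, 0.4]
opening: 0.0851
gripper_force: 0.0
centre 0.87 [309. 191.] [ 0.4617 -0.3792]
mask 0.72 [276. 154. 349. 234.] [ 458. -375.] [67. 63.] 11.8
t 11.65 phi 77.0 tilt [-0.  0. -1.] shift(now) [ 0.02 -0.21  0.04] spin 0.0 or shift after spin [ 0.02 -0.21  0.04] q1,q6 [-0.88 -2.22] open 0.0853
```

View pics/w4.png

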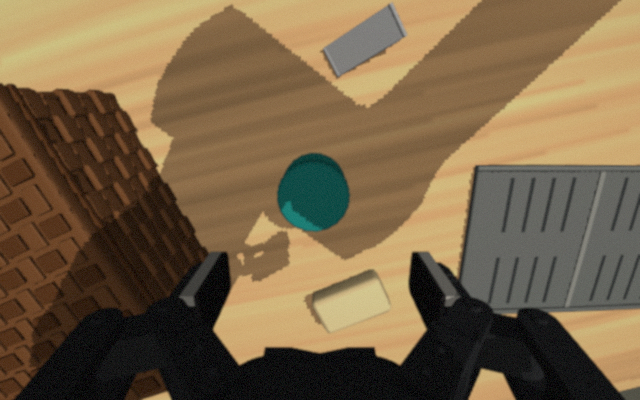

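The wrist view shows the tub at (313,192), the chrome clip at (365,40), the cream soap at (350,300), and the basket to the left with its nearest edge around (160,180)-(215,285).

```bash
python3 -c "
from h import *
im=wrist('clip_center',.02);wrist('soap_center',.02)
for p in [(118,95),(155,165),(185,225)]: print(on_plane(im,p,.129)[:2].round(3))
go(.459,-.376,.018,77)"
```

```text
centre 0.83 [360.  40.] [ 0.3454 -0.3053]
mask 0.91 [325.   0. 406.  74.] [ 347. -304.] [29. 66.] -71.4
centre 0.71 [350. 301.] [ 0.5997 -0.3654]
mask 0.85 [311. 267. 388. 330.] [ 594. -366.] [58. 80.] -78.7
[ 0.357 -0.457]
[ 0.399 -0.451]
[ 0.438 -0.447]
t 11.95 phi 77.0 tilt [-0. -0. -1.] shift(now) [-0.22 -0.7  14.25] spin -0.0 or shift after spin [-0.22 -0.7  14.25] q1,q6 [-0.88 -2.22] open 0.0857
```

```bash
python3 -m crank '-0.2 -0.7 3 0 100;0 0 4 0 100;0 0 4 0 100;0 0 2 0 100;0 0 1.2 0 100;0 0 0 0 100' 40; python3 -m crank '0 0 0 0 50;0 0 0 0 50;0 0 0 0 50;0 0 0 0 50;0 0 0 0 50;0 0 0 0 50' 40;python3 -m crank '0 0 -0.5 0 50;0 0 -2 0 50;0 0 -3 0 50;0 0 -3 0 50;0 0 -2 0 50;0 0 0 0 50'; python3 -c "
from h import *
go(.582,-.162,.12,77)"
```

```text
clock: 12.55
tool_pos: [0.4582, -0.3759, 0.0175]
orientation: [0.114, 0.994, 0.001, -0.001]
force: [-0.1, 0.0, 0.5]
opening: 0.0857
gripper_force: 0.0
clock: 13.15
tool_pos: [0.4592, -0.3769, 0.0205]
orientation: [0.114, 0.994, -0.001, 0.001]
force: [-1.1, 2.4, 5.1]
opening: 0.0609
gripper_force: 43.5
clock: 13.75
tool_pos: [0.4595, -0.3774, 0.127]
orientation: [0.114, 0.994, -0.002, 0.002]
force: [0.5, -0.5, -2.1]
opening: 0.061
gripper_force: 44.3
t 13.75 phi 76.9 tilt [ 0.004 -0.005 -1.   ] shift(now) [-7.07 23.75  0.64] spin -0.001 or shift after spin [-7.09 23.75  0.64] q1,q6 [-0.88 -2.23] open 0.061
```

```bash
python3 -m crank '-1.01 3.39 0.09 0 50;-1.01 3.39 0.09 0 50;-1.01 3.39 0.09 0 50;-1.01 3.39 0.09 0 50;-1.01 3.39 0.09 0 50;-1.01 3.39 0.09 0 50;-1.01 3.39 0.09 0 50;0 0 0 0 50;0 0 0 0 50'; python3 -c "
from h import *
im=wrist('tray',.007);wrist('tub_center',.15,'w5')
go(.582,-.162,.0215,77)"
```

```text
clock: 14.65
tool_pos: [0.5807, -0.1605, 0.1161]
orientation: [0.113, 0.994, 0.0, -0.001]
force: [0.2, 0.0, -2.0]
opening: 0.0609
gripper_force: 44.5
centre 0.75 [459. 190.] [ 0.6084 -0.0403]
mask 0.7 [223.  82. 640. 282.] [608. -43.] [391. 176.] 77.2
centre 0.64 [318. 265.] [ 0.6368 -0.1761]
mask 0.87 [246. 191. 392. 352.] [ 576. -158.] [61. 72.] -38.2
t 14.95 phi 76.9 tilt [-0. -0. -1.] shift(now) [-0.13  0.02  9.56] spin -0.002 or shift after spin [-0.13  0.02  9.56] q1,q6 [-0.47 -1.81] open 0.0609
```

View pics/w5.png

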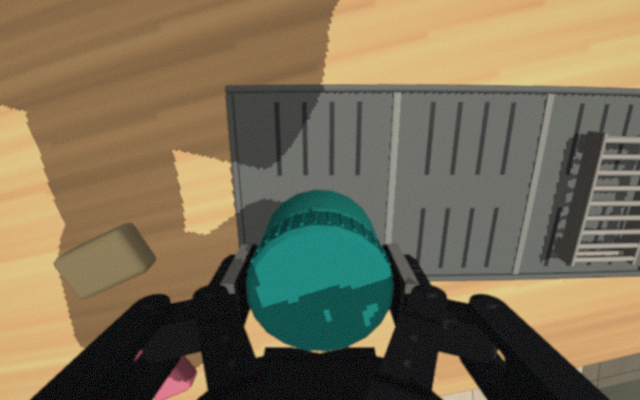

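The wrist view shows the tub top centred at (319,288) between the pads, above the near-basket bay (left rim at col 232, rib at col 395). I lower it now.

```bash
python3 -m crank '-0.13 0.02 2 0 50;0 0 3 0 50;0 0 2.5 0 50;0 0 1.3 0 50;0 0 0.5 0 50;0 0 0.25 0 50;0 0 0 0 50;0 0 0 0 50'; python3 -m crank '0 0 0 0 100;0 0 0 0 100;0 0 0 0 100;0 0 0 0 100'; python3 -m crank '0 0 -2 0 100;0 0 -4 0 100;0 0 -4 0 100;0 0 -3 0 100;0 0 0 0 100;0 0 0 0 100'
python3 -c "
from h import *
wrist('tub_center',.057,'w6');wrist('tray',.007);go(.346,-.305,.16,18.6)"
```

```text
clock: 15.75
tool_pos: [0.5827, -0.1616, 0.0235]
orientation: [0.114, 0.994, -0.0, 0.001]
force: [-5.2, 2.0, 6.3]
opening: 0.061
gripper_force: 45.2
clock: 16.15
tool_pos: [0.5825, -0.1613, 0.0218]
orientation: [0.114, 0.994, -0.0, 0.0]
force: [-1.0, -0.1, -0.3]
opening: 0.0852
gripper_force: 0.0
clock: 16.75
tool_pos: [0.5823, -0.1612, 0.1517]
orientation: [0.114, 0.994, -0.0, 0.0]
force: [0.3, 0.2, -0.6]
opening: 0.0856
gripper_force: 0.0
centre 0.67 [316. 192.] [ 0.5864 -0.1647]
mask 0.76 [280. 153. 360. 236.] [ 580. -160.] [61. 69.] -13.1
centre 0.76 [444. 179.] [ 0.6078 -0.0405]
mask 0.81 [234.  83. 640. 265.] [608. -41.] [396. 176.] 76.9
t 17.05 phi 76.9 tilt [-0.001  0.001 -1.   ] shift(now) [ 19.75 -19.35  -0.9 ] spin 1.018 or shift after spin [ -6.1  -26.97  -0.9 ] q1,q6 [-0.46 -1.81] open 0.0856
```

```bash
python3 -m crank '2.82 -2.76 -0.13 0 60;2.82 -2.76 -0.13 0 60;2.82 -2.76 -0.13 0 60;2.82 -2.76 -0.13 0 60;2.82 -2.76 -0.13 0 60;2.82 -2.76 -0.13 0 60;2.82 -2.76 -0.13 0 60'; python3 -m crank '0 0 0 0.1272 60;0 0 0 0.1272 60;0 0 0 0.1272 60;0 0 0 0.1272 60;0 0 0 0.1272 60;0 0 0 0.1272 60;0 0 0 0.1272 60;0 0 0 0.1272 60;0 0 0 0 60;0 0 0 0 60'; python3 -c "
from h import *
wrist('clip_center',.02,'w7');go(.346,-.305,.16,18.6)"
```

```text
clock: 17.75
tool_pos: [0.3449, -0.3053, 0.1606]
orientation: [0.114, 0.994, 0.0, -0.0]
force: [1.0, -0.5, 1.0]
opening: 0.051
gripper_force: 0.0
clock: 18.75
tool_pos: [0.3463, -0.3048, 0.1606]
orientation: [0.582, 0.813, 0.0, -0.0]
force: [0.2, -0.0, 0.4]
opening: 0.0512
gripper_force: 0.0
centre 0.93 [318. 181.] [ 0.3462 -0.3036]
centre 0.6 [222. 126.] [ 0.2453 -0.2826]
mask 0.89 [303. 147. 338. 208.] [ 346. -300.] [28. 60.] -73.2
mask 0.62 [198.  89. 260. 161.] [ 252. -281.] [32. 61.] -43.3
t 18.9 phi 18.7 tilt [-0.  0. -1.] shift(now) [-0.01 -0.04  0.07] spin 0.002 or shift after spin [-0.01 -0.04  0.07] q1,q6 [-0.98 -1.3 ] open 0.0514
```

View pics/w7.png

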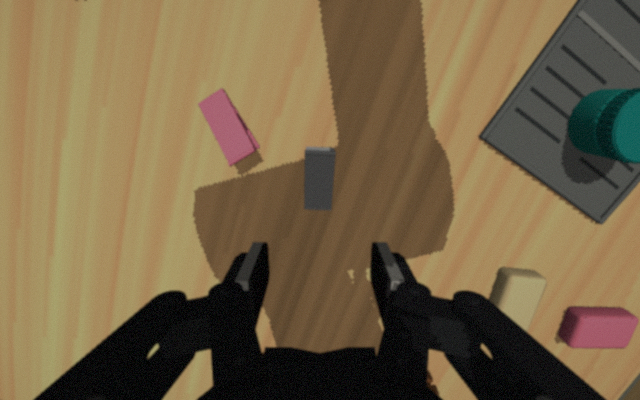

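The chrome clip is upright in the picture at (319,178), with the pink one at (230,127), 60 mm clear of the left finger. I descend at partial opening.

```bash
python3 -m crank '0.25 0 3 0.01 60;0 0 4 0 60;0 0 4 0 60;0 0 2.9 0 60;0 0 1.4 0 60;0 0 0.5 0 60;0 0 0 0 60' 30; python3 -m crank '0 0 0 0 10;0 0 0 0 10;0 0 0 0 10;0 0 0 0 10;0 0 0 0 10;0 0 0 0 10' 30;python3 -m crank '0 0 -0.5 0 10;0 0 -2 0 10;0 0 -3 0 10;0 0 -3 0 10;0 0 -3 0 10;0 0 0 0 10'; python3 -c "
from h import *
go(.610,-.040,.12,-13)"
```

```text
clock: 19.6
tool_pos: [0.3456, -0.3024, 0.0027]
orientation: [0.587, 0.81, 0.0, -0.0]
force: [0.4, -0.0, -0.1]
opening: 0.0513
gripper_force: 0.0
clock: 20.2
tool_pos: [0.346, -0.303, 0.0038]
orientation: [0.587, 0.809, -0.0, 0.001]
force: [-0.6, 0.6, 7.3]
opening: 0.0268
gripper_force: 29.5
clock: 20.8
tool_pos: [0.3467, -0.3039, 0.1216]
orientation: [0.587, 0.809, -0.001, 0.003]
force: [0.6, 0.3, -1.3]
opening: 0.0268
gripper_force: 29.7
t 20.8 phi 18.1 tilt [ 0.004 -0.006 -1.   ] shift(now) [16.92 33.22  0.1 ] spin 0.542 or shift after spin [31.64 19.72  0.1 ] q1,q6 [-0.97 -1.29] open 0.0268
```

```bash
python3 -m crank '1.69 3.32 0 0 10;1.69 3.32 0 0 10;1.69 3.32 0 0 10;1.69 3.32 0 0 10;1.69 3.32 0 0 10;1.69 3.32 0 0 10;1.69 3.32 0 0 10;1.69 3.32 0 0 10;1.69 3.32 0 0 10;1.69 3.32 0 0 10'; python3 -m crank '0 0 0 0.1355 10;0 0 0 0.1355 10;0 0 0 0.1355 10;0 0 0 0.1355 10;0 0 0 0 10;0 0 0 0 10';  python3 -c "
from h import *
wrist('tray',.007);wrist('clip_center',.14,'w8')
go(.610,-.040,.0065,-13)"
```

```text
clock: 21.8
tool_pos: [0.6094, -0.0375, 0.117]
orientation: [0.587, 0.809, -0.0, -0.001]
force: [0.4, -1.5, 0.1]
opening: 0.027
gripper_force: 29.7
clock: 22.4
tool_pos: [0.6086, -0.0388, 0.1173]
orientation: [0.781, 0.624, -0.0, -0.0]
force: [0.1, -0.6, 0.5]
opening: 0.0267
gripper_force: 29.8
centre 0.64 [320. 192.] [ 0.6101 -0.0398]
mask 0.78 [202.   0. 444. 350.] [608. -46.] [310. 175.] 77.1
mask 0.44 [287. 299. 358. 354.] [ 577. -177.] [56. 73.] -0.4
centre 0.94 [324. 267.] [ 0.5983 -0.1061]
mask 0.57 [288. 197. 354. 311.] [612. -28.] [54. 28.] 77.1
t 22.7 phi -12.9 tilt [-0. -0. -1.] shift(now) [-0.08  0.14 11.13] spin 0.001 or shift after spin [-0.08  0.14 11.13] q1,q6 [-0.26 -0.03] open 0.0264
```

View pics/w8.png

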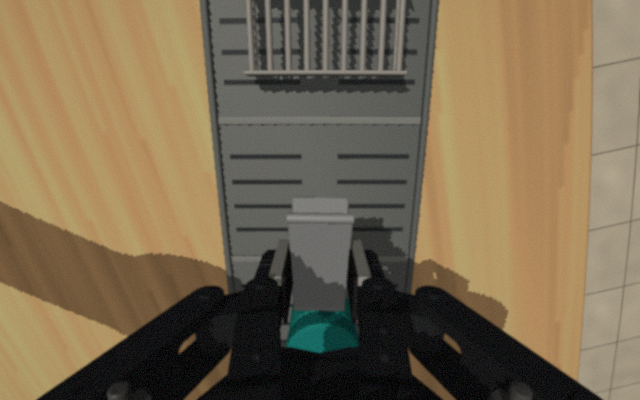

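The wrist view shows the clip held at (320,255) above the middle bay, with the rack ahead and the tub below and behind. I lower and release.

```bash
python3 -m crank '-0.1 0.14 2 0 10;0 0 3.5 0 10;0 0 3 0 10;0 0 1.6 0 10;0 0 0.7 0 10;0 0 0.3 0 10;0 0 0 0 10;0 0 0 0 10'; python3 -m crank '0 0 0 0 60;0 0 0 0 60;0 0 0 0 60;0 0 0 0 60'; python3 -m crank '0 0 -2 0 60;0 0 -4 0 60;0 0 -4 0 60;0 0 -3.5 0 60;0 0 0 0 60;0 0 0 0 60'
python3 -c "
from h import *
wrist('clip_center',.02);wrist('tray',.007);wrist('tub_center',.057);wrist('rack_center',.027)
for c in ['scene','side']:
  im=env.get_image(c)
  for d in env.silhouettes(c,'soap_center'):
    if d['p']>.3: print(np.round(d['box']),rect(im,d['mask'],.02))
go(.598,-.367,.16,11)"
```

```text
clock: 23.5
tool_pos: [0.6106, -0.0403, 0.0078]
orientation: [0.783, 0.623, 0.001, 0.001]
force: [1.0, 0.1, -0.5]
opening: 0.0263
gripper_force: 29.8
clock: 23.9
tool_pos: [0.61, -0.0402, 0.0069]
orientation: [0.783, 0.623, 0.0, 0.0]
force: [0.2, 0.2, 0.5]
opening: 0.0515
gripper_force: 0.0
clock: 24.5
tool_pos: [0.61, -0.0401, 0.142]
orientation: [0.783, 0.623, 0.0, 0.0]
force: [-0.9, -0.2, -0.9]
opening: 0.051
gripper_force: 0.0
centre 0.61 [323. 190.] [ 0.6139 -0.0434]
mask 0.73 [304. 152. 340. 220.] [613. -38.] [62. 29.] 77.0
mask 0.58 [210.   0. 433. 352.] [604. -58.] [345. 175.] 77.0
centre 0.68 [320. 316.] [ 0.582  -0.1655]
mask 0.62 [288. 275. 358. 356.] [ 587. -141.] [82. 62.] 85.1
centre 0.35 [319. 181.] [ 0.6122 -0.0342]
mask 0.75 [247.   0. 396.  80.] [640.  77.] [ 55. 114.] -13.0
[202. 190. 226. 199.] (array([ 605., -357.]), array([61., 84.]), np.float32(-77.4))
[354. 278. 375. 306.] (array([ 597., -369.]), array([50., 91.]), np.float32(-78.9))
[392. 279. 419. 299.] (array([ 718., -369.]), array([86., 58.]), np.float32(15.3))
t 25.3 phi -13.0 tilt [ 0. -0. -1.] shift(now) [-32.12   6.18  -1.82] spin -0.419 or shift after spin [-31.86  -7.41  -1.82] q1,q6 [-0.26 -0.03] open 0.0508
```

```bash
python3 -m crank '-3.57 0.69 -0.2 0 80;-3.57 0.69 -0.2 0 80;-3.57 0.69 -0.2 0 80;-3.57 0.69 -0.2 0 80;-3.57 0.69 -0.2 0 80;-3.57 0.69 -0.2 0 80;-3.57 0.69 -0.2 0 80;-3.57 0.69 -0.2 0 80;-3.57 0.69 -0.2 0 80'; python3 -m crank '0 0 0 -0.14 80;0 0 0 -0.14 80;0 0 0 -0.14 80;0 0 0 0 80;0 0 0 0 80'; python3 -c "
from h import *
wrist('soap_center',.02,'w9')
go(.598,-.367,.003,11.3)"
```

```text
clock: 26.2
tool_pos: [0.598, -0.3686, 0.1599]
orientation: [0.783, 0.623, 0.0, 0.0]
force: [0.5, 0.8, -0.4]
opening: 0.0683
gripper_force: 0.0
clock: 26.7
tool_pos: [0.5982, -0.3672, 0.1598]
orientation: [0.637, 0.771, -0.0, -0.0]
force: [0.2, -0.1, 0.4]
opening: 0.0683
gripper_force: 0.0
centre 0.77 [322. 181.] [ 0.6013 -0.3654]
centre 0.65 [436. 201.] [ 0.7159 -0.364 ]
mask 0.96 [294. 142. 344. 222.] [ 598. -366.] [46. 80.] -78.2
mask 0.86 [399. 175. 482. 233.] [ 717. -365.] [83. 51.] 15.3
t 26.85 phi 11.0 tilt [ 0. -0. -1.] shift(now) [ 0.02 -0.02 15.68] spin -0.006 or shift after spin [ 0.02 -0.02 15.68] q1,q6 [-0.72 -0.91] open 0.0684
```

View pics/w9.png

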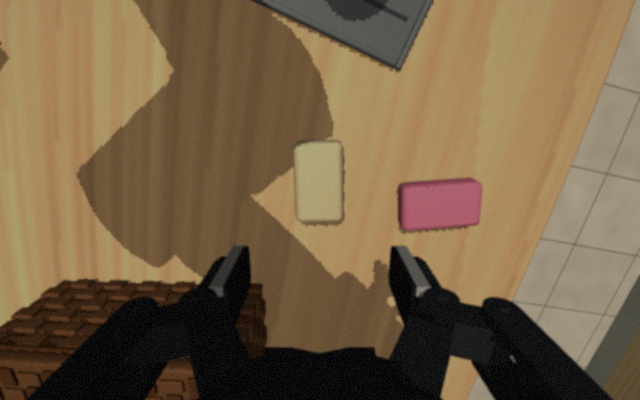

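The wrist view shows the cream soap at (319,181) aligned between the fingers, with the pink soap at (440,204) clear of them.

```bash
python3 -m crank '0.05 0 3 0 80;0 0 4 0 80;0 0 4 0 80;0 0 2.8 0 80;0 0 1.4 0 80;0 0 0.5 0 80;0 0 0 0 80' 40; python3 -m crank '0 0 0 0 20;0 0 0 0 20;0 0 0 0 20;0 0 0 0 20;0 0 0 0 20;0 0 0 0 20' 40;python3 -m crank '0 0 -0.5 0 20;0 0 -2 0 20;0 0 -3 0 20;0 0 -4 0 20;0 0 -4 0 20;0 0 -2.5 0 20;0 0 0 0 20'; python3 -c "
from h import *
go(.641,.082,.14,77)"
```

```text
clock: 27.55
tool_pos: [0.5985, -0.367, 0.0035]
orientation: [0.636, 0.772, -0.0, 0.0]
force: [0.1, 0.2, -0.0]
opening: 0.0685
gripper_force: 0.0
clock: 28.15
tool_pos: [0.5989, -0.3673, 0.0048]
orientation: [0.636, 0.772, -0.0, 0.002]
force: [-0.9, 0.5, 6.2]
opening: 0.0451
gripper_force: 43.2
clock: 28.85
tool_pos: [0.5992, -0.3675, 0.1677]
orientation: [0.636, 0.772, -0.0, 0.004]
force: [-0.1, 0.3, -0.9]
opening: 0.0454
gripper_force: 42.4
t 28.85 phi 11.1 tilt [ 0.006 -0.005 -1.   ] shift(now) [43.33 12.72  2.57] spin -1.151 or shift after spin [ 6.06 44.75  2.57] q1,q6 [-0.72 -0.91] open 0.0454
```

```bash
python3 -m crank '3.94 1.156 0 0 20;3.94 1.156 0 0 20;3.94 1.156 0 0 20;3.94 1.156 0 0 20;3.94 1.156 0 0 20;3.94 1.156 0 0 20'; python3 -m crank '3.94 1.156 0.3 0 20;3.94 1.156 0.4 0 20;3.94 1.156 0.4 0 20;3.94 1.156 0.4 0 20;3.94 1.156 0.4 0 20'; python3 -m crank '0 0 0 -0.1279 20;0 0 0 -0.1279 20;0 0 0 -0.1279 20;0 0 0 -0.1279 20;0 0 0 -0.1279 20;0 0 0 -0.1279 20;0 0 0 -0.1279 20;0 0 0 -0.1279 20;0 0 0 -0.1279 20;0 0 0 0 20';  python3 -c "
from h import *
wrist('rack_center',.027);wrist('soap_center',.165,'w10');wrist('tray',.007)
for c in ['scene','side']:
  im=env.get_image(c)
  for d in env.silhouettes(c,'rack_center')[:1]: print(c,rect(im,d['mask'],.027))
go(.641,.082,.03,77)"
```

```text
clock: 29.45
tool_pos: [0.6202, -0.1195, 0.1615]
orientation: [0.636, 0.772, -0.0, -0.001]
force: [1.1, 1.1, -0.7]
opening: 0.0452
gripper_force: 42.3
clock: 29.95
tool_pos: [0.639, 0.0848, 0.1423]
orientation: [0.636, 0.772, -0.001, -0.001]
force: [0.0, 0.1, -1.3]
opening: 0.0454
gripper_force: 42.4
clock: 30.95
tool_pos: [0.6391, 0.0831, 0.1425]
orientation: [0.112, 0.994, -0.0, -0.001]
force: [-0.4, -0.3, -0.8]
opening: 0.0448
gripper_force: 42.3
centre 0.88 [319. 188.] [0.6414 0.0825]
mask 0.67 [279. 121. 358. 183.] [607.  90.] [63. 46.] 77.1
centre 0.73 [319. 264.] [0.718  0.0646]
mask 0.73 [269. 182. 374. 342.] [635.  85.] [44. 80.] -13.1
centre 0.88 [188. 178.] [ 0.6079 -0.0378]
mask 0.77 [  0.  79. 405. 264.] [608. -40.] [395. 175.] 77.4
scene (array([648.,  86.]), array([ 70., 110.]), np.float32(-13.8))
side (array([640.,  76.]), array([ 83., 108.]), np.float32(-13.5))
t 31.6 phi 77.0 tilt [-0. -0. -1.] shift(now) [-0.15 -0.07 11.38] spin 0.0 or shift after spin [-0.15 -0.07 11.38] q1,q6 [-0.05 -1.4 ] open 0.0448
```

View pics/w10.png

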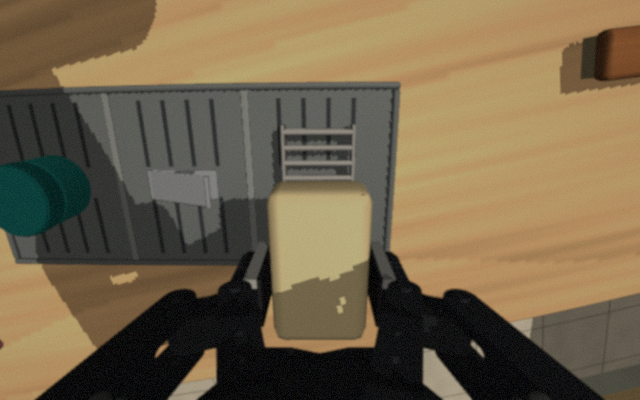

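The wrist view shows the soap at (320,260) in line with the rack below. The rack's far end is at row 127, which puts its centre at (0.641, 0.082), and the clip and tub stand in place.

```bash
python3 -m crank '-0.25 -0.05 2 0 20;0 0 3.5 0 20;0 0 3 0 20;0 0 1.5 0 20;0 0 0.8 0 20;0 0 0.35 0 20;0 0 0 0 20;0 0 0 0 20'; python3 -m crank '0 0 0 0 60;0 0 0 0 80;0 0 0 0 80;0 0 0 0 80;0 0 0 0 80'; python3 -m crank '0 0 -2 0 80;0 0 -4 0 80;0 0 -4 0 80;0 0 -3 0 80;0 0 0 0 80;0 0 0 0 80'
python3 -c "
from h import *
wrist('soap_center',.050,'w11');wrist('rack_center',.027);go(.343,.281,.16,77)"
```

```text
clock: 32.4
tool_pos: [0.6427, 0.082, 0.0336]
orientation: [0.113, 0.994, 0.0, 0.001]
force: [-0.3, -0.6, -1.6]
opening: 0.0452
gripper_force: 42.4
clock: 32.9
tool_pos: [0.6421, 0.082, 0.0324]
orientation: [0.113, 0.994, 0.0, 0.0]
force: [-0.9, 0.4, -0.6]
opening: 0.0682
gripper_force: 0.0
clock: 33.5
tool_pos: [0.642, 0.082, 0.1622]
orientation: [0.113, 0.994, -0.0, 0.0]
force: [-0.1, 0.4, -0.6]
opening: 0.0684
gripper_force: 0.0
centre 0.96 [320. 191.] [0.6527 0.0805]
mask 0.76 [296. 144. 346. 234.] [641.  83.] [46. 79.] -12.6
mask 0.65 [  0. 313.  12. 349.] [ 720. -279.] [15. 42.] -33.4
mask 0.84 [285. 120. 356. 242.] [640.  83.] [ 62. 113.] -13.2
t 33.8 phi 77.0 tilt [-0.002  0.    -1.   ] shift(now) [33.59 12.68  0.18] spin 0.0 or shift after spin [33.59 12.67  0.18] q1,q6 [-0.05 -1.4 ] open 0.0684
```

View pics/w11.png

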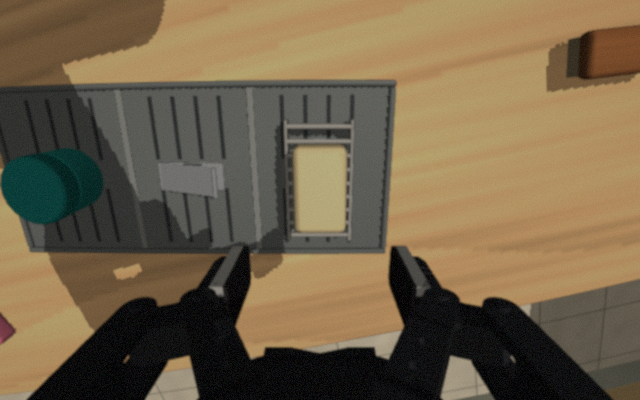

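The soap (321,188) sits centred on the rack (320,181). Now the stopper.

```bash
python3 -m crank '3.73 1.41 0 0 80;3.73 1.41 0 0 80;3.73 1.41 0 0 80;3.73 1.41 0 0 80;3.73 1.41 0 0 80;3.73 1.41 0 0 80;3.73 1.41 0 0 80;3.73 1.41 0 0 80;3.73 1.41 0 0 80'; python3 -m crank '0 0 0 0 80;0 0 0 0 80'; python3 -c "
from h import *
wrist('stopper_center',.022,'w12')
go(.343,.281,.003,77)"
```

```text
clock: 34.7
tool_pos: [0.3419, 0.2816, 0.1621]
orientation: [0.113, 0.994, -0.0, -0.0]
force: [1.2, -0.4, 0.4]
opening: 0.0682
gripper_force: 0.0
clock: 34.9
tool_pos: [0.3433, 0.2813, 0.1623]
orientation: [0.112, 0.994, -0.0, 0.0]
force: [1.0, -0.8, -0.2]
opening: 0.0686
gripper_force: 0.0
mask 0.59 [304. 159. 348. 209.] [346. 287.] [44. 45.] -46.5
t 35.05 phi 77.0 tilt [ 0. -0. -1.] shift(now) [1.300e-01 1.000e-02 1.592e+01] spin -0.001 or shift after spin [1.300e-01 1.000e-02 1.592e+01] q1,q6 [ 0.42 -0.92] open 0.0685
```

View pics/w12.png

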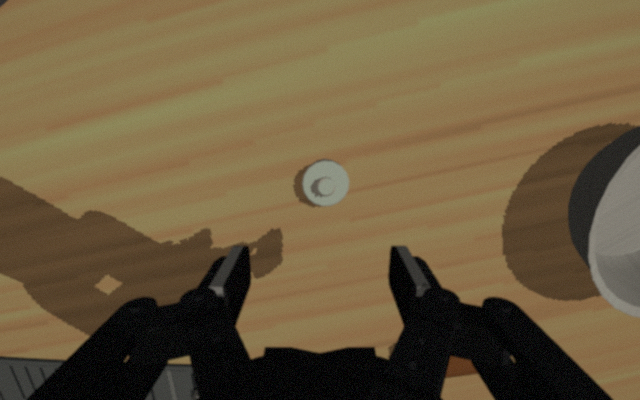

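```bash
python3 -c "
from h import *
im=env.get_image('wrist'); p=on_plane(im,(326.5,183),.022); print(p)
p2=on_plane(im,(325,186),.034); print(p2)
go(p[0],p[1],.0025,77)"
```

```text
[0.34617753 0.28769716 0.022     ]
[0.3453972 0.2861894 0.034    ]
t 35.1 phi 76.9 tilt [-0. -0. -1.] shift(now) [-0.03  0.74 15.97] spin -0.001 or shift after spin [-0.03  0.74 15.97] q1,q6 [ 0.42 -0.92] open 0.0683
```

The stopper's plug is centred at (326,183), knob up, at world (0.346, 0.287).

```bash
python3 -m crank '0 0.65 3 0 80;0 0 4 0 80;0 0 4 0 80;0 0 2.8 0 80;0 0 1.4 0 80;0 0 0.8 0 80;0 0 0 0 80' 25; python3 -m crank '0 0 0 0 20;0 0 0 0 20;0 0 0 0 20;0 0 0 0 20;0 0 0 0 20;0 0 0 0 20' 25;python3 -m crank '0 0 -0.5 0 20;0 0 -2 0 20;0 0 -3 0 20;0 0 -4 0 20;0 0 -4 0 20;0 0 -2.5 0 20;0 0 0 0 20'; python3 -c "
from h import *
go(.5815,-.161,.16,77)"
```

```text
clock: 35.8
tool_pos: [0.345, 0.2869, 0.0017]
orientation: [0.113, 0.994, -0.0, -0.001]
force: [0.6, -0.1, 0.1]
opening: 0.0683
gripper_force: 0.0
clock: 36.4
tool_pos: [0.3456, 0.2876, 0.0034]
orientation: [0.113, 0.994, 0.0, 0.001]
force: [-0.3, -2.0, 6.0]
opening: 0.0429
gripper_force: 24.9
clock: 37.1
tool_pos: [0.3462, 0.2881, 0.1661]
orientation: [0.113, 0.994, 0.002, 0.003]
force: [-0.5, -0.2, -0.5]
opening: 0.0431
gripper_force: 25.6
t 37.1 phi 77.0 tilt [ 0.007  0.003 -1.   ] shift(now) [-33.   -38.49   0.62] spin 0.001 or shift after spin [-33.03 -38.47   0.62] q1,q6 [ 0.43 -0.91] open 0.0431
```

```bash
python3 -m crank '-3.08 -2.96 0 0 20;-3.08 -2.96 0 0 20;-3.08 -2.96 0 0 20;-3.08 -2.96 0 0 20;-3.08 -2.96 0 0 20;-3.08 -2.96 0 0 20;-3.08 -2.96 0 0 20;-3.08 -2.96 0 0 20;-3.08 -2.96 0 0 20'; python3 -m crank '-3.08 -2.96 0 0 20;-3.08 -2.96 0 0 20;-3.08 -2.96 0 0 20;-3.08 -2.96 0 0 20;0 0 0 0 20;0 0 0 0 20;0 0 0 0 20'; python3 -c "
from h import *
wrist('tub_center',.057,'w13');wrist('stopper_center',.19)
go(.5815,-.161,.06,77)"
```

```text
clock: 38.0
tool_pos: [0.5555, -0.0361, 0.1617]
orientation: [0.113, 0.994, 0.0, -0.001]
force: [0.1, 1.2, -0.3]
opening: 0.0428
gripper_force: 25.6
clock: 38.7
tool_pos: [0.6482, -0.1765, 0.162]
orientation: [0.113, 0.994, 0.0, -0.0]
force: [0.5, 0.3, -0.7]
opening: 0.043
gripper_force: 25.7
centre 0.79 [318. 111.] [ 0.5844 -0.1619]
mask 0.69 [280.  72. 360. 153.] [ 584. -161.] [61. 61.] -73.9
centre 0.58 [321. 270.] [ 0.7434 -0.1961]
mask 0.67 [276. 217. 366. 314.] [ 641. -174.] [40. 46.] -13.2
t 39.0 phi 77.1 tilt [ 0. -0. -1.] shift(now) [ 6.9   0.05 10.26] spin 0.001 or shift after spin [ 6.9   0.05 10.26] q1,q6 [-0.44 -1.79] open 0.0432
```

View pics/w13.png

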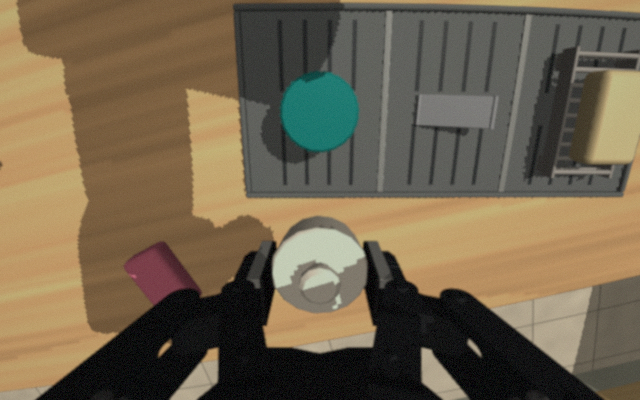

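The wrist view shows the tub cap at (319,111), cleanly visible, and the stopper upright in the grip at (321,271), knob up.

```bash
python3 -c "
from h import *
im=env.get_image('wrist')
print(on_plane(im,(321,271),.1815),on_plane(im,(320,285),.1935),env.sense()['tool_pos'])
go(.584,-.161,.0605,77)"
```

```text
[ 0.64758818 -0.17560375  0.1815    ] [ 0.64691022 -0.17595902  0.1935    ] [ 0.64858816 -0.17712585  0.16252876]
t 39.05 phi 77.0 tilt [ 0. -0. -1.] shift(now) [ 6.66  0.12 10.2 ] spin 0.001 or shift after spin [ 6.66  0.12 10.2 ] q1,q6 [-0.44 -1.79] open 0.0434
```

```bash
python3 -m crank '3.3 0.06 0 0 20;2.4 0 0 0 20;0.9 0 0 0 20;0 0 3.5 0 20;0 0 3.5 0 20;0 0 1.8 0 20;0 0 0.9 0 20;0 0 0.4 0 20;0 0 0.15 0 20;0 0 0 0 20'; python3 -m crank '0 0 0 0 20;0 0 0 0 30;0 0 0 0 60;0 0 0 0 70;0 0 0 0 70;0 0 0 0 70'; python3 -m crank '0 0 -2 0 70;0 0 -4 0 70;0 0 -4 0 70;-3 0 -3 0 70;-4 0 0 0 70;0 0 0 0 70;0 0 0 0 70'
python3 -c "
from h import *
im=wrist('tub_center',.057,'w14');wrist('stopper_center',.079)"
```

```text
clock: 40.05
tool_pos: [0.5849, -0.1623, 0.0608]
orientation: [0.113, 0.994, -0.0, 0.001]
force: [-0.4, 0.7, -0.3]
opening: 0.0431
gripper_force: 25.7
clock: 40.65
tool_pos: [0.5844, -0.1621, 0.0598]
orientation: [0.113, 0.994, 0.0, -0.0]
force: [0.2, -0.2, 0.2]
opening: 0.0596
gripper_force: 0.0
clock: 41.35
tool_pos: [0.6525, -0.1777, 0.1885]
orientation: [0.113, 0.994, 0.0, -0.001]
force: [-0.4, -0.2, -0.7]
opening: 0.0597
gripper_force: 0.0
mask 0.73 [283.  69. 356. 143.] [ 585. -161.] [61. 60.] 77.1
centre 0.78 [318. 108.] [ 0.5867 -0.1632]
mask 0.87 [293.  81. 345. 139.] [ 585. -162.] [44. 44.] -5.9
```

View pics/w14.png

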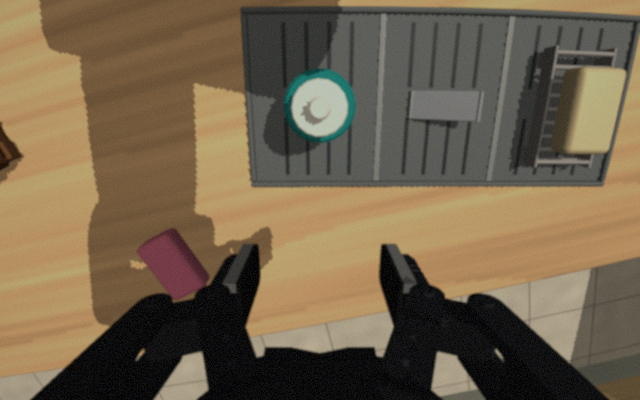

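The stopper (319,107) is centred on the tub cap (319,106). The clip (446,106) and the rack with the soap are in their bays, and the gripper is clear.

```bash
python3 -c "
from h import *
print(env.finish_job())"
```

```text
the job is handed in; nothing more can be done
None
```

I put all five wash things away on the tray, let go of everything, left the nail brush alone and handed the job in at about 41 s of the 122 s allowed; no verdict came back, but the last camera checks showed everything in place.

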